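Biopsy pots into the courier rack in the order taken

TASK

The four biopsy pots stand in the white rack in the order in which they were taken, counted from its black end, and the lab knows each site only by that order. Move them to the wire courier rack in the same order, again counted from its black end, one pot standing fully down in each cell. Keep every pot upright all the way.

Things in the scene. Friction and masses are not known exactly. Their poses are not given: they have to be found in the camera images.
- blue_pot: Screw-capped biopsy pot, off-white tapered body with a ribbed blue lid, 60 mm tall in all. Body 32 mm across near the bottom, 36 mm under the lid; the lid is the top 14 mm (46 to 60 mm above the underside) and 42 mm across: grip it there. About 60 g. Origin: centre of the underside; z up the pot's axis.
- yellow_pot: Screw-capped biopsy pot, off-white tapered body with a ribbed yellow lid, 60 mm tall in all. Body 32 mm across near the bottom, 36 mm under the lid; the lid is the top 14 mm (46 to 60 mm above the underside) and 42 mm across: grip it there. About 60 g. Origin: centre of the underside; z up the pot's axis.
- green_pot: Screw-capped biopsy pot, off-white tapered body with a ribbed green lid, 60 mm tall in all. Body 32 mm across near the bottom, 36 mm under the lid; the lid is the top 14 mm (46 to 60 mm above the underside) and 42 mm across: grip it there. About 60 g. Origin: centre of the underside; z up the pot's axis.
- red_pot: Screw-capped biopsy pot, off-white tapered body with a ribbed red lid, 60 mm tall in all. Body 32 mm across near the bottom, 36 mm under the lid; the lid is the top 14 mm (46 to 60 mm above the underside) and 42 mm across: grip it there. About 60 g. Origin: centre of the underside; z up the pot's axis.
- blue_tab: Small fixed blue-topped label tab, 34 mm long (its y), 9 mm wide (x), 5 mm thick, set on the front (-x) edge of the white rack's upper plate before the well in which the blue pot stands at the start; it stays there. Origin: centre of its underside, 28 mm above the counter; axes as the white rack's. The well's axis is 30 mm from it along +x.
- yellow_tab: Small fixed yellow-topped label tab, 34 mm long (its y), 9 mm wide (x), 5 mm thick, set on the front (-x) edge of the white rack's upper plate before the well in which the yellow pot stands at the start; it stays there. Origin: centre of its underside, 28 mm above the counter; axes as the white rack's. The well's axis is 30 mm from it along +x.
- green_tab: Small fixed green-topped label tab, 34 mm long (its y), 9 mm wide (x), 5 mm thick, set on the front (-x) edge of the white rack's upper plate before the well in which the green pot stands at the start; it stays there. Origin: centre of its underside, 28 mm above the counter; axes as the white rack's. The well's axis is 30 mm from it along +x.
- red_tab: Small fixed red-topped label tab, 34 mm long (its y), 9 mm wide (x), 5 mm thick, set on the front (-x) edge of the white rack's upper plate before the well in which the red pot stands at the start; it stays there. Origin: centre of its underside, 28 mm above the counter; axes as the white rack's. The well's axis is 30 mm from it along +x.
- white_rack: White rack, fixed, 270 mm long (its y), 72 mm wide (x). Four round wells, 48 mm wide, at y = +87 (first), +29, -29, -87 mm, x = 0; floor 6 mm above the counter, upper plate's top at 28 mm, ends 34 mm high. Its first (+y) end is black, the other white. Origin: centre of the underside; z up. Travel low: a wall cabinet hangs above at x > 0.57, y < 0, z > 0.55 m.
- wire_rack: Stainless wire rack, fixed, 250 mm long (its y), 66 mm wide (x), empty. Four cells, centres at y = +87, +29, -29, -87 mm, x = 0, each clear 50 mm along x, 54 mm along y; top wires reach 30 mm above the counter, grey floor pad at 6 mm. A black plate 38 mm high stands at its first (+y) end; the cell beside it is the first. Origin: centre of the underside; z up.
Things that resemble listed ones, but are neither listed nor needed, are in the scene too. Of the things like the red_pot, leave any that is orange; of the rest the larger one is meant. Leave any orange look-alike of the green_pot alone.

How it is judged:
By the outcome, as a careful person would: the job done as asked, in the order asked, and still so for the second after the job is handed in, with the robot touching nothing.
It also fails if it takes over 88 s, if anything falls off the work surface, if the arm or the gripper's body presses on something with over 40 N, if the wrist force passes 120 N, or if a joint passes its speed limit or range.

ROBOT

A 6-joint arm with a two-finger parallel gripper is mounted at the origin on a cart in front of the work surface, level with it; the furniture and walls round the work are solid. World frame = base frame: x ahead of the robot, y to its left, z up, the work surface at z = 0. Lengths are in m, angles in degrees, forces in N, time in s.
With the tool pointing down it reaches from about 0.3 to 0.75 m from the base axis. Payload 8.5 kg.
Tool frame: the origin (TCP) lies midway between the tips of the shut fingers; the grasp point (between the pads) lies 19 mm behind it; z points along the fingers, y is the line along which they close (so a half turn about z gives the same grasp; the last joint's range is limited). The gripper opens to 85 mm and grips with 20 to 120 N. Pads are 22 mm wide; open, the fingers measure 114 mm over their backs; the gripper's body (76 mm by 85 mm) begins 54 mm behind the grasp point. The pads swing forward as they close: fully open they stand 13 mm farther back than shut.
Start: joints at [-75.476, 21.807, 74.336, -0, 83.858, -12.336], TCP at [0.248, -0.491, 0.231] pointing down, gripper open.
Joint ranges: [-178.18, 178.18], [-50.72, 133.34], [12.68, 142.11], [-81.47, 261.47], [9.98, 163.14], [-165.26, 165.26]. Speed limits (degrees/s): [136.94, 136.94, 180, 180, 180, 180].

INTERFACE

Orientations are given as a 3x3 rotation matrix whose columns are the frame's x, y, z axes.
In Python, from rig import env, get_image, close_job gives the robot as it stands.
- The arm moves only by the tool step_arm, never from a script. Its argument "targets" is a list of rows, each a list of 2 entries, a list of its own where there are three numbers: the shift along the tool's x, y, z as a fraction of full scale, then the turn, a rotation vector about the tool's x, y, z as a fraction of full scale. In form: [[[x, y, z], [wx, wy, wz]], ...]. A call has 1 to 10 rows; each row is the pose to reach, as a shift and turn from the pose commanded when the call began, along the tool's axes at that moment; what a row does not reach only later rows make up. Full scale, the value 1, is 0.3 m for a shift and 45 degrees for a turn. A row lasts 1/12 s, in which the tool goes at most 41.7 mm and 7.16 degrees, less where a joint would pass 70% of its speed; a pose out of reach is approached as far as the arm can. A call with a number of a shift or a turn outside -1 to 1 is refused whole. A call with a gripper value outside its range is refused whole. "jaw" is the finger opening in mm, from 0 to 85.4, set as the call begins (left out, the last holds). The fingers move at their own pace and stop on an object; "grip_force" is the grip in N (left out, the last holds). Time passes only in rows, so rows that repeat a pose let the fingers close. It gives the time, the measured TCP pose, the force, the opening and the grip force at its end, in the units of the state.
- env.observe(): the state, without advancing time (a new reading comes with each control period).
- get_image(name): name is "scene" or "top"; returns a dict with "img" (420x560x3 uint8, red, green, blue), "z_map" (420x560 float32, m along the optical axis (not along the pixel's ray), 0 where there is no reading), "intrinsics" (3x3 intrinsics, pixels), "rvec" (rotation vector, rad) and "tvec" (3), from world to camera coordinates, as OpenCV has them. Camera axes: x right, y down, z forward; pixel columns grow to the right and rows downward; lengths in m; the calibration is good to about 2 mm. A picture is of the moment at which its call begins.
- close_job(): hands the job in; it is judged then, once.
The state is a dict: "time_s": time; "q": joint angles; "qvel": joint speeds; "joint_efforts": joint torques, N m; "position": TCP position; "tool_rot": TCP orientation; "ft_force": force on the tool from outside, world axes, zero at the start; "wrist_torque": the same for the moment, N m; "grip_width": finger opening in m; "gripper_force": force on a finger pad.
Only numpy, scipy, OpenCV 4.12 (cv2) and the standard library are available. Lean on these libraries where they do the work, as an engineer would, in place of code of your own. Each camera call takes 0.05 s, during which the arm holds its last target. There are 200 camera calls.

## Working session

There is one attempt and no reset: what is moved stays moved. The work goes in short steps, Python scripts to look and compute and a tool call to move; the robot and the scene stay as the last step left them, time stands still between calls to the robot, and variables do not carry over. Pictures are saved under pics/ and viewed, at most 14 in all, crops included, and the job is handed in when it is done.

Besides the shell and the picture viewer there is one more tool, called after "Call:" as name(argument=value, ...) on one line, values as JSON. step_arm: Moves the arm, as the interface text tells. Its arguments: {"type":"object","properties":{"targets":{"type":"array","items":{"type":"array"}},"jaw":{"type":"number"},"grip_force":{"type":"number"}},"required":["targets"]}

```bash
mkdir -p pics
cat > h.py <<'E'
import numpy as np,cv2,pickle
from rig import env,get_image
def snap(n,tag):
    d=get_image(n); pickle.dump(d,open(f'{tag}.pkl','wb')); return d
def cast(d,uv,z):
    K=d['intrinsics'];R=cv2.Rodrigues(np.array(d['rvec'],float))[0];t=np.array(d['tvec'],float).ravel()
    c=-R.T@t; r=R.T@np.linalg.inv(K)@np.array([uv[0],uv[1],1.]); return c+r*(z-c[2])/r[2]
def world(d):
    K=d['intrinsics'];R=cv2.Rodrigues(np.array(d['rvec'],float))[0];t=np.array(d['tvec'],float).ravel()
    h,w=d['z_map'].shape;u,v=np.meshgrid(np.arange(w),np.arange(h));Z=d['z_map']
    P=np.stack([(u-K[0,2])/K[0,0]*Z,(v-K[1,2])/K[1,1]*Z,Z],-1)-t
    return P@R
E
python3 - <<'E'
from h import *
for n in('top','scene'):
    d=snap(n,n+'0');cv2.imwrite(f'pics/{n}0.png',cv2.resize(d['img'][:,:,::-1],(800,600),interpolation=cv2.INTER_CUBIC))
    R=cv2.Rodrigues(np.array(d['rvec'],float))[0];print(n,-R.T@np.array(d['tvec']).ravel())
s=env.observe();print(s['time_s'],s['position'],s['tool_rot'],s['grip_width'])
E
```

```text
top [ 0.34180732 -0.23560874  1.14734325]
scene [0.02725446 0.55942395 0.65248459]
0.1 [ 0.24841226 -0.49040617  0.23079571] [[ 8.92113206e-01  4.51811822e-01 -3.22990684e-04]
 [ 4.51811852e-01 -8.92112371e-01  1.25219181e-03]
 [ 2.77611079e-04 -1.26302787e-03 -9.99999164e-01]] 0.0850464351904249
```

View pics/top0.png

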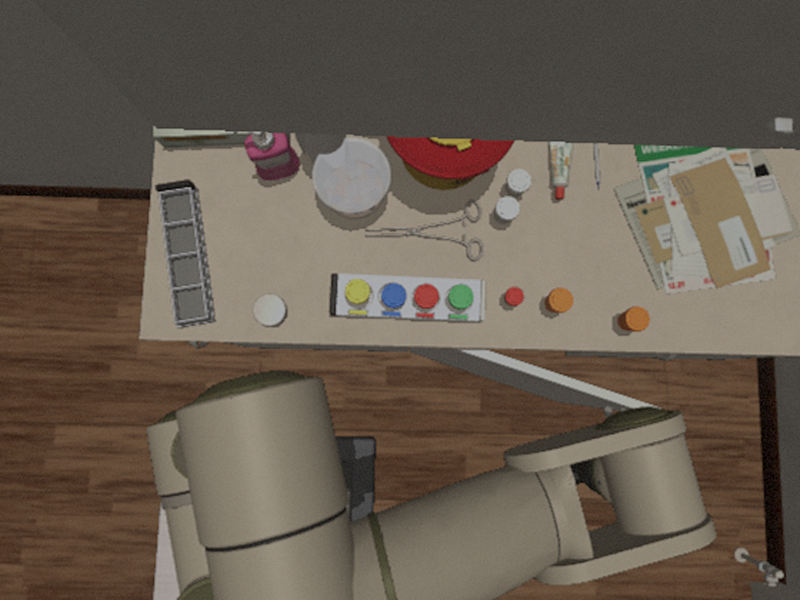

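View pics/scene0.png

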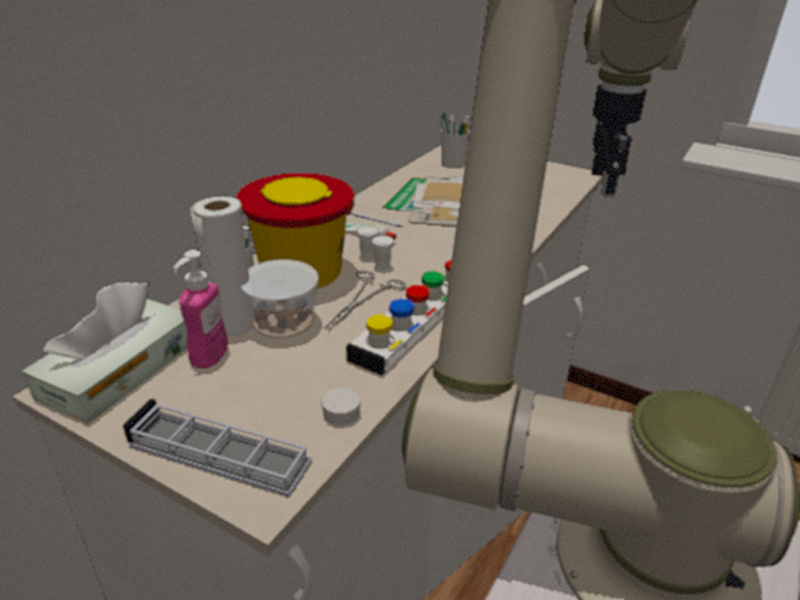

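The top view (800 px wide) shows the white rack at (330–485, 275–322) with its black end on the left. From that end the pots are yellow (357,291), blue (393,296), red (426,296) and green (461,297), and each tab matches its pot. The wire rack is at (160–212, 180–327), with its black plate at the far end (175,185).

Red candidates:
- (426,296), in the rack: the larger red one.
- (514,296): smaller.
- (559,300) and (635,319): orange, left alone.

The one in the rack fits. I'll measure and confirm it in a crop.

```bash
cat > m.py <<'E'
from h import *
def lids(d,z=0.066,lo=120):
    hsv=cv2.cvtColor(d['img'],cv2.COLOR_RGB2HSV);H,S,V=cv2.split(hsv);W=world(d)
    out=[]
    for n,(a,b) in dict(yellow=(22,36),blue=(100,125),green=(50,90),red=(172,6)).items():
        hm=((H>=a)&(H<=b)) if a<b else ((H>=a)|(H<=b))
        m=(hm&(S>lo)&(V>60)).astype(np.uint8)
        k,l,st,c=cv2.connectedComponentsWithStats(m)
        for i in range(1,k):
            if st[i,4]<25 or st[i,4]>900: continue
            mm=(l==i); zz=W[mm]; 
            out.append((n,c[i],st[i,4],zz[:,2],cast(d,c[i],z)))
    return out
E
python3 - <<'E'
from m import *
d=pickle.load(open('top0.pkl','rb'))
for n,c,a,z,p in lids(d): print(n,c.round(1),a,'z med/max',np.median(z).round(3),z.max().round(3),'66:',p.round(4),'33:',cast(d,c,.033).round(4))
W=world(d);cv2.imwrite('pics/crop1.png',cv2.resize(d['img'][180:240,220:460,::-1],(800,200),interpolation=cv2.INTER_CUBIC))
cv2.imwrite('pics/crop2.png',cv2.resize(d['img'][115:240,95:215,::-1],(576,600),interpolation=cv2.INTER_CUBIC))
# depth profile of bottle, disc etc
for nm,(u,v) in dict(bottle=(190,108),disc=(189,217),bowl=(245,120),rim=(225,125),blackplate=(123,130),bend=(234,206),tissue=(150,95)).items(): print(nm,W[v,u].round(3), W[v-8:v+9,u-8:u+9,2].max().round(3))
E
```

```text
yellow [317.9  99.2] 133 z med/max 0.178 0.183 66: [ 0.7514 -0.3241  0.066 ] 33: [ 0.7639 -0.3268  0.033 ]
yellow [249.9 203.8] 206 z med/max 0.066 0.071 66: [ 0.4841 -0.1645  0.066 ] 33: [ 0.4884 -0.1623  0.033 ]
blue [275.3 206.5] 211 z med/max 0.066 1.147 66: [ 0.4792 -0.2257  0.066 ] 33: [ 0.4834 -0.2254  0.033 ]
green [466.1 107. ] 231 z med/max 0.003 1.147 66: [ 0.7434 -0.6964  0.066 ] 33: [ 0.7556 -0.7105  0.033 ]
red [391.4 134.6] 49 z med/max 0.023 0.03 66: [ 0.6661 -0.5077  0.066 ] 33: [ 0.676 -0.516  0.033]
red [298.1 207.1] 224 z med/max 0.066 1.147 66: [ 0.4791 -0.2806  0.066 ] 33: [ 0.4833 -0.2819  0.033 ]
red [359.4 207.1] 130 z med/max 0.046 0.053 66: [ 0.4833 -0.4287  0.066 ] 33: [ 0.4876 -0.4346  0.033 ]
bottle [ 0.7   -0.019  0.117] 1.147
disc [ 0.452 -0.013  0.025] 1.147
bowl [ 0.683 -0.147  0.093] 1.147
rim [ 0.669 -0.1    0.093] 1.147
blackplate [0.667 0.163 0.033] 0.043
bend [ 0.482 -0.124  0.034] 0.068
tissue [0.756 0.097 0.046] 0.572
```

View pics/crop1.png

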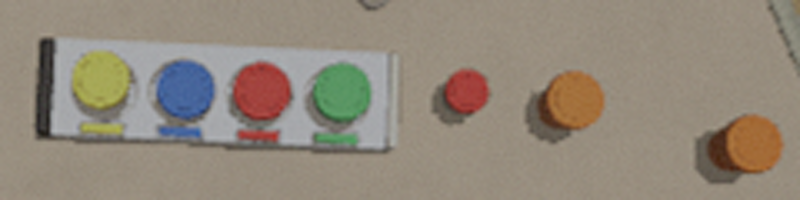

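View pics/crop2.png

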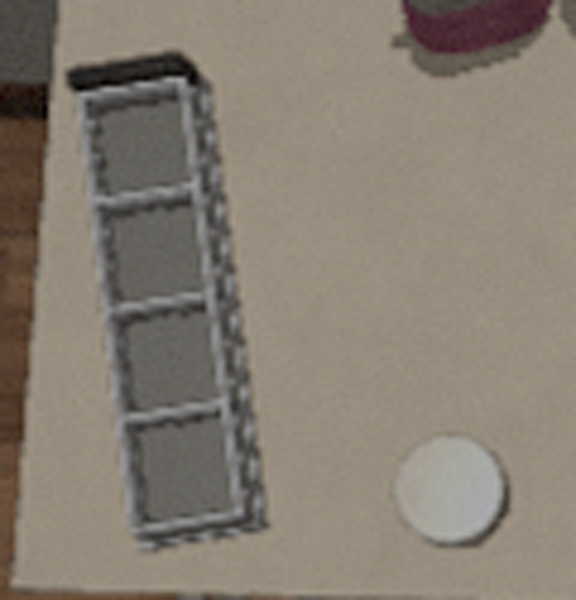

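The crop confirms the rack order yellow, blue, red, green. The red pot meant is the larger one in the rack; the small red and the two orange ones stand outside it. In the wire rack crop the black plate is at the far end, crop (130,70), and wire crossings are visible at every divider. Next I'll fit the rack pose from those crossings.

Run:
```python
from m import *
d=pickle.load(open('top0.pkl','rb'))
L=[(88,93),(101,203),(115,311),(126,418),(138,527)];Rr=[(187,85),(200,191),(212,299),(224,406),(238,515)]
px=np.array(L+Rr)/4.8+[95,115]-0.4
P=np.array([cast(d,p,.029)[:2] for p in px])
m=np.array([(sx*.0275,y) for sx in(-1,1) for y in(.116,.058,0,-.058,-.116)])
c=P.mean(0);U,S,Vt=np.linalg.svd((P-c).T@m);R=U@Vt
print('det',np.linalg.det(R),'c',c,'x axis',R[:,0],'y',R[:,1],'ang',np.degrees(np.arctan2(R[1,1],R[0,1])))
print('res mm',((P-c)@R-m).round(4)*1000)
for y in(.087,.029,-.029,-.087): print('cell',(c+R@[0,y]).round(4))
for n,c_,a,z,p in lids(d,lo=80):
  if 199<c_[1]<225 and c_[0]<350: print(n,c_.round(1),a,np.median(z).round(3),cast(d,c_,.066).round(4),'33:',cast(d,c_,.033).round(4))
W=world(d);print(W[134:150:2,150:165,2].max(), W[160:170,118:124,2].max(),W[135:142,115:118,2].max())
```

```text
det 0.9999999999999998 c [0.54590454 0.14147306] x axis [ 0.18013291 -0.98364228] y [0.98364228 0.18013291] ang 10.377501666429
res mm [[ 1.2  1.6]
 [ 1.7 -0.2]
 [ 2.8 -0.3]
 [ 2.5  1.2]
 [ 2.5  2.3]
 [-2.4 -1.7]
 [-2.  -1.6]
 [-2.2 -1.6]
 [-2.4 -0.3]
 [-1.7  0.6]]
cell [0.6315 0.1571]
cell [0.5744 0.1467]
cell [0.5174 0.1362]
cell [0.4603 0.1258]
yellow [249.9 203.8] 236 0.066 [ 0.4841 -0.1647  0.066 ] 33: [ 0.4884 -0.1625  0.033 ]
yellow [249.9 218. ] 34 0.033 [ 0.4497 -0.1658  0.066 ] 33: [ 0.453  -0.1637  0.033 ]
blue [275.2 206.5] 228 0.066 [ 0.4793 -0.2255  0.066 ] 33: [ 0.4835 -0.2252  0.033 ]
blue [273.6 219. ] 34 0.033 [ 0.4489 -0.2225  0.066 ] 33: [ 0.4522 -0.222   0.033 ]
green [322.1 207.4] 221 0.066 [ 0.4801 -0.3385  0.066 ] 33: [ 0.4843 -0.3417  0.033 ]
red [298. 207.] 238 0.066 [ 0.4795 -0.2803  0.066 ] 33: [ 0.4837 -0.2817  0.033 ]
red [297.2 220.1] 37 0.032 [ 0.4477 -0.2792  0.066 ] 33: [ 0.451  -0.2806  0.033 ]
1.1473432525645448 0.010005262236013366 0.02131920103853971
```

```bash
cat > go.py <<'E'
import sys
from h import *
from scipy.spatial.transform import Rotation as Ro
# args: groups of x,y,z,yaw ; chained, starting at the observed pose
s=env.observe();p=np.array(s['position']);R=np.array(s['tool_rot'])
print('t',round(s['time_s'],2),'p',p.round(4),'yaw',np.degrees(np.arctan2(R[1,0],R[0,0])).round(1),'w',round(s['grip_width'],4),'F',np.round(s['ft_force'],1),'q',np.round(s['q'],0))
for a in sys.argv[1:]:
    x,y,z,w=map(float,a.split(','));c,n=np.cos(np.radians(w)),np.sin(np.radians(w))
    T=np.array([[c,n,0],[n,-c,0],[0,0,-1.]]);g=np.array([x,y,z])
    print('shift',(R.T@(g-p)/.3).round(3),'turn',(np.degrees(Ro.from_matrix(R.T@T).as_rotvec())/45).round(3));p,R=g,T
E
python3 go.py .37,-.33,.2,50 .484,-.1645,.13,65
```

```text
t 0.1 p [ 0.2484 -0.4904  0.2308] yaw 26.9 w 0.085 F [-0.4 -0.5  0.1] q [-75.  22.  74.   0.  84. -12.]
shift [ 0.603 -0.294  0.103] turn [-0.002 -0.001 -0.514]
shift [ 0.667 -0.064  0.233] turn [ 0.     0.    -0.333]
```

Call:
step_arm(targets=[[[0.603, -0.294, 0.103], [0, 0, -0.514]], [[0.603, -0.294, 0.103], [0, 0, -0.514]], [[0.603, -0.294, 0.103], [0, 0, -0.514]], [[0.603, -0.294, 0.103], [0, 0, -0.514]], [[0.603, -0.294, 0.103], [0, 0, -0.514]], [[0.603, -0.294, 0.103], [0, 0, -0.514]], [[0.603, -0.294, 0.103], [0, 0, -0.514]]], jaw=65, grip_force=30)

```text
time_s: 0.68
position: [0.3708, -0.3287, 0.2001]
tool_rot: [[0.64, 0.768, -0.001], [0.768, -0.64, 0.001], [0.0, -0.001, -1.0]]
ft_force: [-0.8, 0.3, 0.2]
grip_width: 0.0648
gripper_force: 0.0
```

Call:
step_arm(targets=[[[0.667, -0.064, 0.233], [0, 0, -0.333]], [[0.667, -0.064, 0.233], [0, 0, -0.333]], [[0.667, -0.064, 0.233], [0, 0, -0.333]], [[0.667, -0.064, 0.233], [0, 0, -0.333]], [[0.667, -0.064, 0.233], [0, 0, -0.333]], [[0.667, -0.064, 0.233], [0, 0, -0.333]], [[0.667, -0.064, 0.233], [0, 0, -0.333]], [[0.667, -0.064, 0.233], [0, 0, -0.333]]])

```text
time_s: 1.35
position: [0.4838, -0.1659, 0.1307]
tool_rot: [[0.423, 0.906, 0.0], [0.906, -0.423, -0.001], [-0.001, 0.0, -1.0]]
ft_force: [-0.9, 0.5, 0.0]
grip_width: 0.0653
gripper_force: 0.0
```

```bash
python3 go.py .484,-.1645,.038,65 .484,-.1645,.13,65 .56,0,.13,47 .6315,.1571,.13,30
```

```text
t 1.35 p [ 0.4838 -0.1659  0.1307] yaw 64.9 w 0.0653 F [-0.9  0.5  0. ] q [-32.  24.  90.  -0.  67.  -7.]
shift [ 0.005 -0.002  0.309] turn [ 0.     0.001 -0.001]
shift [ 0.     0.    -0.307] turn [0. 0. 0.]
shift [ 0.604 -0.002  0.   ] turn [0.  0.  0.4]
shift [ 0.546 -0.183  0.   ] turn [0.    0.    0.378]
```

Call:
step_arm(targets=[[[0.004, -0.001, 0.1], [0, 0, 0]], [[0.004, -0.001, 0.2], [0, 0, 0]], [[0.004, -0.001, 0.26], [0, 0, 0]], [[0.004, -0.001, 0.29], [0, 0, 0]], [[0.004, -0.001, 0.308], [0, 0, 0]], [[0.004, -0.001, 0.308], [0, 0, 0]], [[0.004, -0.001, 0.308], [0, 0, 0]]])

```text
time_s: 1.93
position: [0.4845, -0.1644, 0.0391]
tool_rot: [[0.424, 0.906, 0.001], [0.906, -0.424, -0.001], [-0.0, 0.002, -1.0]]
ft_force: [-0.7, 0.3, 0.2]
grip_width: 0.0648
gripper_force: 0.0
```

Call:
step_arm(targets=[[[0, 0, 0], [0, 0, 0]], [[0, 0, 0], [0, 0, 0]], [[0, 0, 0], [0, 0, 0]], [[0, 0, 0], [0, 0, 0]], [[0, 0, 0], [0, 0, 0]], [[0, 0, 0], [0, 0, 0]]], jaw=30, grip_force=30)

```text
time_s: 2.43
position: [0.4848, -0.1637, 0.0392]
tool_rot: [[0.423, 0.906, 0.002], [0.906, -0.423, -0.001], [-0.0, 0.002, -1.0]]
ft_force: [-0.0, -0.3, 6.9]
grip_width: 0.0408
gripper_force: 29.6
```

Call:
step_arm(targets=[[[0, 0, -0.02], [0, 0, 0]], [[0, 0, -0.06], [0, 0, 0]], [[0, 0, -0.13], [0, 0, 0]], [[0, 0, -0.21], [0, 0, 0]], [[0, 0, -0.28], [0, 0, 0]], [[0, 0, -0.307], [0, 0, 0]], [[0, 0, -0.307], [0, 0, 0]]])

```text
time_s: 3.02
position: [0.4849, -0.1637, 0.1321]
tool_rot: [[0.423, 0.906, 0.003], [0.906, -0.423, -0.002], [-0.0, 0.004, -1.0]]
ft_force: [-0.3, 0.4, -0.9]
grip_width: 0.0411
gripper_force: 30.5
```

```bash
python3 go.py .56,0,.13,47 .6315,.1571,.13,30;python3 - <<'E'
from h import *
d=snap('scene','s1');cv2.imwrite('pics/s1.png',cv2.resize(d['img'][120:300,180:400,::-1],(733,600)))
E
```

```text
t 3.02 p [ 0.4849 -0.1637  0.1321] yaw 65.0 w 0.0411 F [-0.3  0.4 -0.9] q [-32.  24.  90.   0.  67.  -7.]
shift [ 0.6   -0.004  0.007] turn [ 0.005 -0.     0.4  ]
shift [ 0.546 -0.183  0.   ] turn [0.    0.    0.378]
```

View pics/s1.png

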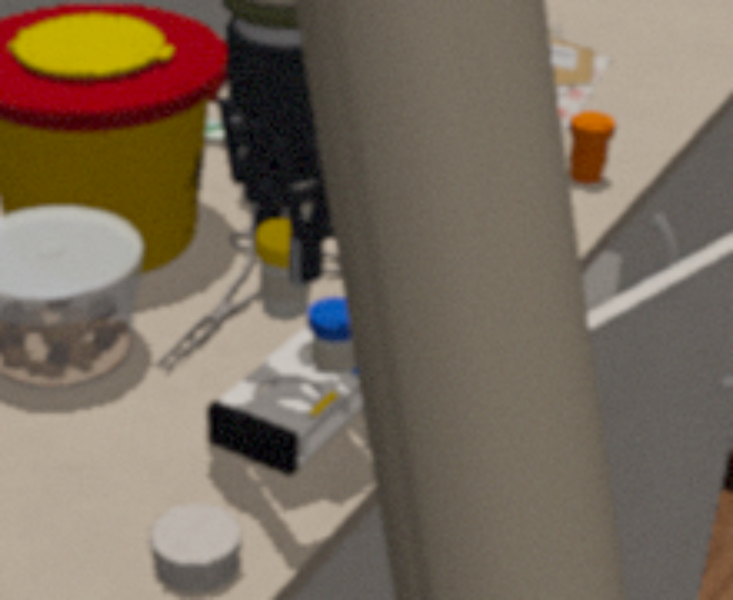

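The crop shows the yellow pot at (283,265) hanging upright in the fingers, clear of the rack. I'll move it to cell 1.

Call:
step_arm(targets=[[[0.05, 0, 0.001], [0, 0, 0.03]], [[0.13, 0, 0.002], [0, 0, 0.08]], [[0.22, 0, 0.003], [0, 0, 0.14]], [[0.31, -0.001, 0.004], [0, 0, 0.2]], [[0.4, -0.002, 0.005], [0, 0, 0.27]], [[0.49, -0.003, 0.006], [0, 0, 0.33]], [[0.56, -0.004, 0.006], [0, 0, 0.38]], [[0.6, -0.004, 0.006], [0, 0, 0.4]]])

```text
time_s: 3.73
position: [0.5591, 0.0025, 0.1265]
tool_rot: [[0.683, 0.731, -0.003], [0.731, -0.683, 0.001], [-0.001, -0.003, -1.0]]
ft_force: [-1.4, 0.2, -1.1]
grip_width: 0.0409
gripper_force: 30.5
```

Call:
step_arm(targets=[[[0.05, -0.017, 0], [0, 0, 0.03]], [[0.13, -0.044, 0], [0, 0, 0.09]], [[0.22, -0.074, 0], [0, 0, 0.15]], [[0.31, -0.104, 0], [0, 0, 0.21]], [[0.4, -0.134, 0], [0, 0, 0.28]], [[0.48, -0.161, 0], [0, 0, 0.33]], [[0.53, -0.178, 0], [0, 0, 0.37]], [[0.546, -0.183, 0], [0, 0, 0.378]], [[0.546, -0.183, 0], [0, 0, 0.378]], [[0.546, -0.183, 0], [0, 0, 0.378]]])

```text
time_s: 4.57
position: [0.6303, 0.1567, 0.1273]
tool_rot: [[0.866, 0.5, -0.002], [0.5, -0.866, -0.0], [-0.002, -0.001, -1.0]]
ft_force: [-0.4, -0.3, -1.3]
grip_width: 0.0409
gripper_force: 30.5
```

```bash
python3 go.py .6315,.1571,.06,30 .6315,.1571,.04,30;python3 - <<'E'
from h import *
d=snap('scene','s2');cv2.imwrite('pics/s2.png',cv2.resize(d['img'][180:350,70:240,::-1],(600,600)))
E
```

```text
t 4.57 p [0.6303 0.1567 0.1273] yaw 30.0 w 0.0409 F [-0.4 -0.3 -1.3] q [ 4. 37. 66. -0. 78. 64.]
shift [0.004 0.001 0.224] turn [-0.001  0.003  0.   ]
shift [0.    0.    0.067] turn [0. 0. 0.]
```

View pics/s2.png

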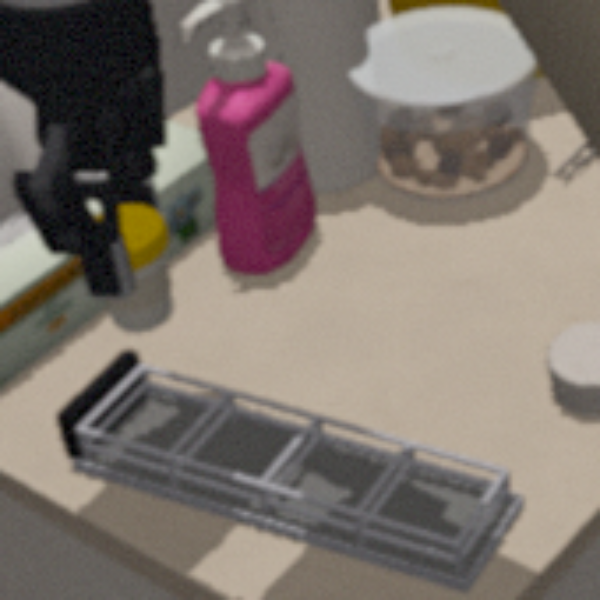

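The crop shows the yellow pot upright at (140,265) over the black-end cell. The lotion bottle and tissue box are clear of the gripper. Lowering.

Call:
step_arm(targets=[[[0.002, 0.001, 0.04], [0, 0, 0]], [[0.004, 0.001, 0.1], [0, 0, 0]], [[0.004, 0.001, 0.15], [0, 0, 0]], [[0.004, 0.001, 0.19], [0, 0, 0]], [[0.004, 0.001, 0.22], [0, 0, 0]], [[0.004, 0.001, 0.22], [0, 0, 0]]])

```text
time_s: 5.12
position: [0.6311, 0.1567, 0.0606]
tool_rot: [[0.867, 0.499, -0.004], [0.499, -0.867, -0.0], [-0.003, -0.001, -1.0]]
ft_force: [0.4, 0.2, -0.9]
grip_width: 0.0411
gripper_force: 30.5
```

Call:
step_arm(targets=[[[0, 0, 0.02], [0, 0, 0]], [[0, 0, 0.04], [0, 0, 0]], [[0, 0, 0.055], [0, 0, 0]], [[0, 0, 0.065], [0, 0, 0]], [[0, 0, 0.068], [0, 0, 0]], [[0, 0, 0.068], [0, 0, 0]]])

```text
time_s: 5.62
position: [0.632, 0.1578, 0.0419]
tool_rot: [[0.866, 0.5, -0.0], [0.5, -0.866, -0.0], [-0.0, -0.0, -1.0]]
ft_force: [0.2, -0.2, -0.4]
grip_width: 0.0409
gripper_force: 30.5
```

Call:
step_arm(targets=[[[0, 0, 0.004], [0, 0, 0]], [[0, 0, 0.008], [0, 0, 0]], [[0, 0, 0.008], [0, 0, 0]], [[0, 0, 0.008], [0, 0, 0]]])

```text
time_s: 5.95
position: [0.6321, 0.1578, 0.0397]
tool_rot: [[0.866, 0.499, 0.0], [0.499, -0.866, 0.0], [0.0, 0.0, -1.0]]
ft_force: [-0.1, -0.2, -0.9]
grip_width: 0.0407
gripper_force: 30.5
```

Call:
step_arm(targets=[[[0, 0, 0], [0, 0, 0]], [[0, 0, 0], [0, 0, 0]], [[0, 0, 0], [0, 0, 0]], [[0, 0, 0], [0, 0, 0]], [[0, 0, 0], [0, 0, 0]]], jaw=65)

```text
time_s: 6.37
position: [0.6321, 0.1577, 0.0397]
tool_rot: [[0.866, 0.499, 0.0], [0.499, -0.866, 0.0], [0.0, 0.0, -1.0]]
ft_force: [-0.3, 0.5, -0.2]
grip_width: 0.0649
gripper_force: 0.0
```

Call:
step_arm(targets=[[[0, 0, -0.03], [0, 0, 0]], [[0, 0, -0.1], [0, 0, 0]], [[0, 0, -0.2], [0, 0, 0]], [[0, 0, -0.29], [0, 0, 0]], [[0, 0, -0.3], [0, 0, 0]], [[0, 0, -0.3], [0, 0, 0]]])

```text
time_s: 6.87
position: [0.6328, 0.1578, 0.1322]
tool_rot: [[0.866, 0.5, 0.004], [0.5, -0.866, 0.0], [0.004, 0.002, -1.0]]
ft_force: [-0.5, -0.3, -0.8]
grip_width: 0.065
gripper_force: 0.0
```

```bash
python3 go.py .54,-.06,.13,52 .4793,-.2255,.13,65 .4793,-.2255,.038,65
```

```text
t 6.87 p [0.6328 0.1578 0.1322] yaw 30.0 w 0.065 F [-0.5 -0.3 -0.8] q [ 4. 36. 66. -0. 78. 64.]
shift [-0.631  0.474  0.006] turn [ 0.003 -0.005 -0.49 ]
shift [-0.559  0.18   0.   ] turn [ 0.     0.    -0.289]
shift [0.    0.    0.307] turn [0. 0. 0.]
```

Call:
step_arm(targets=[[[-0.631, 0.474, 0.006], [0, 0, -0.49]], [[-0.631, 0.474, 0.006], [0, 0, -0.49]], [[-0.631, 0.474, 0.006], [0, 0, -0.49]], [[-0.631, 0.474, 0.006], [0, 0, -0.49]], [[-0.631, 0.474, 0.006], [0, 0, -0.49]], [[-0.631, 0.474, 0.006], [0, 0, -0.49]], [[-0.631, 0.474, 0.006], [0, 0, -0.49]]])

```text
time_s: 7.45
position: [0.5368, -0.0643, 0.1269]
tool_rot: [[0.619, 0.785, -0.003], [0.785, -0.619, -0.0], [-0.002, -0.002, -1.0]]
ft_force: [0.3, -0.4, 0.8]
grip_width: 0.0646
gripper_force: 0.0
```

Call:
step_arm(targets=[[[-0.559, 0.18, 0], [0, 0, -0.289]], [[-0.559, 0.18, 0], [0, 0, -0.289]], [[-0.559, 0.18, 0], [0, 0, -0.289]], [[-0.559, 0.18, 0], [0, 0, -0.289]], [[-0.559, 0.18, 0], [0, 0, -0.289]], [[-0.559, 0.18, 0], [0, 0, -0.289]], [[-0.559, 0.18, 0], [0, 0, -0.289]]])

```text
time_s: 8.03
position: [0.4781, -0.2253, 0.127]
tool_rot: [[0.424, 0.906, -0.001], [0.906, -0.424, 0.001], [0.001, -0.002, -1.0]]
ft_force: [0.1, 0.5, -0.6]
grip_width: 0.0652
gripper_force: 0.0
```

```bash
python3 go.py .4793,-.2255,.038,65;python3 - <<'E'
from m import *
d=snap('top','t1');cv2.imwrite('pics/t1.png',cv2.resize(d['img'][115:240,95:215,::-1],(576,600)))
for n,c,a,z,p in lids(d,lo=80): 
  if a>100: print(n,c.round(1),a,np.median(z).round(3),p.round(4))
E
```

```text
t 8.03 p [ 0.4781 -0.2253  0.127 ] yaw 64.9 w 0.0652 F [ 0.1  0.5 -0.6] q [-38.  26.  87.   0.  67. -13.]
shift [0.001 0.005 0.297] turn [-0.002 -0.001 -0.002]
yellow [317.7  99.1] 133 0.179 [ 0.7516 -0.3237  0.066 ]
yellow [120.8 140.5] 261 0.067 [0.6308 0.1544 0.066 ]
green [466.5 106.8] 277 0.003 [ 0.744  -0.6974  0.066 ]
green [322.1 207.4] 220 0.066 [ 0.48   -0.3385  0.066 ]
red [359.6 207. ] 140 0.046 [ 0.4834 -0.429   0.066 ]
```

View pics/t1.png

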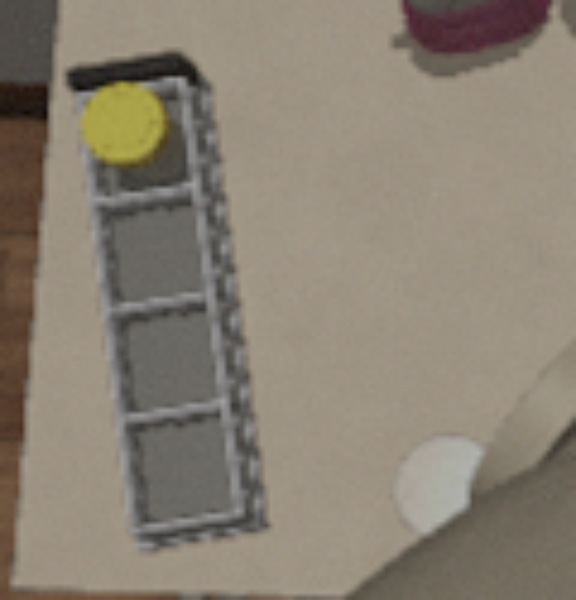

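The crop shows the yellow pot seated in the black-end cell at (125,122). Its lid is at z 0.067, within 3 mm of the cell centre. Next, blue.

Call:
step_arm(targets=[[[0.001, 0.004, 0.1], [0, 0, 0]], [[0.001, 0.004, 0.2], [0, 0, 0]], [[0.001, 0.004, 0.26], [0, 0, 0]], [[0.001, 0.004, 0.29], [0, 0, 0]], [[0.001, 0.004, 0.296], [0, 0, 0]], [[0.001, 0.004, 0.296], [0, 0, 0]], [[0.001, 0.004, 0.296], [0, 0, 0]]])

```text
time_s: 8.67
position: [0.4804, -0.2255, 0.04]
tool_rot: [[0.422, 0.907, 0.001], [0.907, -0.422, -0.001], [-0.0, 0.002, -1.0]]
ft_force: [0.1, -0.7, 0.6]
grip_width: 0.065
gripper_force: 0.0
```

Call:
step_arm(targets=[[[0, 0, 0], [0, 0, 0]], [[0, 0, 0], [0, 0, 0]], [[0, 0, 0], [0, 0, 0]], [[0, 0, 0], [0, 0, 0]], [[0, 0, 0], [0, 0, 0]], [[0, 0, 0], [0, 0, 0]]], jaw=30)

```text
time_s: 9.17
position: [0.4801, -0.226, 0.0401]
tool_rot: [[0.422, 0.906, 0.002], [0.906, -0.422, -0.001], [-0.0, 0.002, -1.0]]
ft_force: [0.5, 1.1, 5.8]
grip_width: 0.0407
gripper_force: 29.6
```

Call:
step_arm(targets=[[[0, 0, -0.02], [0, 0, 0]], [[0, 0, -0.06], [0, 0, 0]], [[0, 0, -0.13], [0, 0, 0]], [[0, 0, -0.21], [0, 0, 0]], [[0, 0, -0.28], [0, 0, 0]], [[0, 0, -0.307], [0, 0, 0]], [[0, 0, -0.307], [0, 0, 0]]])

```text
time_s: 9.75
position: [0.4802, -0.2261, 0.133]
tool_rot: [[0.422, 0.906, 0.003], [0.906, -0.422, -0.002], [-0.001, 0.004, -1.0]]
ft_force: [0.2, -0.9, -0.8]
grip_width: 0.0407
gripper_force: 30.5
```

```bash
python3 go.py .53,-.04,.13,47 .5744,.1467,.13,30
```

```text
t 9.75 p [ 0.4802 -0.2261  0.133 ] yaw 65.0 w 0.0407 F [ 0.2 -0.9 -0.8] q [-38.  25.  87.  -0.  68. -13.]
shift [ 0.632 -0.112  0.009] turn [0.005 0.    0.4  ]
shift [ 0.556 -0.316  0.   ] turn [0.    0.    0.378]
```

Call:
step_arm(targets=[[[0.05, -0.009, 0.001], [0, 0, 0.03]], [[0.13, -0.023, 0.001], [0, 0, 0.08]], [[0.22, -0.04, 0.001], [0, 0, 0.14]], [[0.31, -0.055, 0.001], [0, 0, 0.2]], [[0.4, -0.071, 0.001], [0, 0, 0.26]], [[0.5, -0.089, 0.001], [0, 0, 0.33]], [[0.59, -0.105, 0.001], [0, 0, 0.38]], [[0.632, -0.112, 0.001], [0, 0, 0.4]]])

```text
time_s: 10.42
position: [0.5289, -0.0366, 0.1293]
tool_rot: [[0.682, 0.731, -0.002], [0.731, -0.682, 0.001], [-0.001, -0.003, -1.0]]
ft_force: [-1.0, -0.6, -0.0]
grip_width: 0.0409
gripper_force: 30.5
```

Call:
step_arm(targets=[[[0.05, -0.028, 0], [0, 0, 0.03]], [[0.13, -0.074, 0], [0, 0, 0.09]], [[0.22, -0.125, 0], [0, 0, 0.15]], [[0.31, -0.176, 0], [0, 0, 0.21]], [[0.4, -0.227, 0], [0, 0, 0.28]], [[0.48, -0.273, 0], [0, 0, 0.33]], [[0.53, -0.301, 0], [0, 0, 0.37]], [[0.556, -0.316, 0], [0, 0, 0.378]], [[0.556, -0.316, 0], [0, 0, 0.378]], [[0.556, -0.316, 0], [0, 0, 0.378]]])

```text
time_s: 11.25
position: [0.5732, 0.1466, 0.1299]
tool_rot: [[0.865, 0.501, -0.002], [0.501, -0.865, -0.0], [-0.002, -0.0, -1.0]]
ft_force: [-0.2, -0.3, -1.1]
grip_width: 0.041
gripper_force: 30.5
```

```bash
python3 go.py .5744,.1467,.06,30 .5744,.1467,.04,30
```

```text
t 11.25 p [0.5732 0.1466 0.1299] yaw 30.1 w 0.041 F [-0.2 -0.3 -1.1] q [ 3. 31. 76. -0. 73. 63.]
shift [0.004 0.002 0.233] turn [-0.001  0.002  0.002]
shift [0.    0.    0.067] turn [0. 0. 0.]
```

Call:
step_arm(targets=[[[0.002, 0.001, 0.04], [0, 0, 0]], [[0.004, 0.002, 0.1], [0, 0, 0]], [[0.004, 0.002, 0.15], [0, 0, 0]], [[0.004, 0.002, 0.2], [0, 0, 0]], [[0.004, 0.002, 0.232], [0, 0, 0]], [[0.004, 0.002, 0.232], [0, 0, 0]]])

```text
time_s: 11.75
position: [0.5739, 0.1459, 0.0592]
tool_rot: [[0.866, 0.499, -0.004], [0.499, -0.866, -0.0], [-0.004, -0.002, -1.0]]
ft_force: [0.3, -0.1, -0.6]
grip_width: 0.0411
gripper_force: 30.5
```

Call:
step_arm(targets=[[[0, 0, 0.02], [0, 0, 0]], [[0, 0, 0.04], [0, 0, 0]], [[0, 0, 0.055], [0, 0, 0]], [[0, 0, 0.068], [0, 0, 0]], [[0, 0, 0.073], [0, 0, 0]], [[0, 0, 0.073], [0, 0, 0]]])

```text
time_s: 12.25
position: [0.5755, 0.1473, 0.0402]
tool_rot: [[0.866, 0.5, 0.002], [0.5, -0.866, 0.0], [0.002, 0.001, -1.0]]
ft_force: [-1.1, -0.3, 3.5]
grip_width: 0.041
gripper_force: 30.9
```

Contact at 3.5 N, so the pot is on the floor pad. Releasing.

Call:
step_arm(targets=[[[0, 0, 0], [0, 0, 0]], [[0, 0, 0], [0, 0, 0]], [[0, 0, 0], [0, 0, 0]], [[0, 0, 0], [0, 0, 0]], [[0, 0, 0], [0, 0, 0]]], jaw=65)

```text
time_s: 12.67
position: [0.575, 0.1472, 0.0392]
tool_rot: [[0.866, 0.5, -0.0], [0.5, -0.866, 0.0], [-0.0, -0.0, -1.0]]
ft_force: [1.1, -0.2, 1.0]
grip_width: 0.0653
gripper_force: 0.0
```

Call:
step_arm(targets=[[[0, 0, -0.03], [0, 0, 0]], [[0, 0, -0.1], [0, 0, 0]], [[0, 0, -0.2], [0, 0, 0]], [[0, 0, -0.29], [0, 0, 0]], [[0, 0, -0.3], [0, 0, 0]], [[0, 0, -0.3], [0, 0, 0]]])

```text
time_s: 13.17
position: [0.5757, 0.1473, 0.1316]
tool_rot: [[0.866, 0.5, 0.004], [0.5, -0.866, 0.0], [0.004, 0.002, -1.0]]
ft_force: [0.3, -0.1, -0.3]
grip_width: 0.0653
gripper_force: 0.0
```

```bash
python3 go.py .52,-.06,.13,50 .4795,-.2803,.13,65 .4795,-.2803,.038,65
```

```text
t 13.17 p [0.5757 0.1473 0.1316] yaw 30.0 w 0.0653 F [ 0.3 -0.1 -0.3] q [ 3. 31. 76.  0. 73. 63.]
shift [-0.506  0.505  0.004] turn [ 0.003 -0.004 -0.444]
shift [-0.649  0.369  0.   ] turn [ 0.     0.    -0.333]
shift [0.    0.    0.307] turn [0. 0. 0.]
```

Call:
step_arm(targets=[[[-0.506, 0.505, 0], [0, 0, -0.444]], [[-0.506, 0.505, 0], [0, 0, -0.444]], [[-0.506, 0.505, 0], [0, 0, -0.444]], [[-0.506, 0.505, 0], [0, 0, -0.444]], [[-0.506, 0.505, 0], [0, 0, -0.444]], [[-0.506, 0.505, 0], [0, 0, -0.444]], [[-0.506, 0.505, 0], [0, 0, -0.444]]])

```text
time_s: 13.75
position: [0.5181, -0.0628, 0.1284]
tool_rot: [[0.646, 0.763, -0.002], [0.763, -0.646, 0.0], [-0.001, -0.002, -1.0]]
ft_force: [0.8, 0.3, 0.7]
grip_width: 0.065
gripper_force: 0.0
```

Call:
step_arm(targets=[[[-0.649, 0.369, 0], [0, 0, -0.333]], [[-0.649, 0.369, 0], [0, 0, -0.333]], [[-0.649, 0.369, 0], [0, 0, -0.333]], [[-0.649, 0.369, 0], [0, 0, -0.333]], [[-0.649, 0.369, 0], [0, 0, -0.333]], [[-0.649, 0.369, 0], [0, 0, -0.333]], [[-0.649, 0.369, 0], [0, 0, -0.333]], [[-0.649, 0.369, 0], [0, 0, -0.333]]])

```text
time_s: 14.42
position: [0.4788, -0.28, 0.1284]
tool_rot: [[0.424, 0.906, -0.001], [0.906, -0.424, 0.002], [0.001, -0.002, -1.0]]
ft_force: [-0.4, 0.2, -0.2]
grip_width: 0.0649
gripper_force: 0.0
```

```bash
python3 go.py .4795,-.2803,.038,65;python3 - <<'E'
from m import *
d=snap('top','t2')
for n,c,a,z,p in lids(d,lo=80): 
  if a>100: print(n,c.round(1),a,np.median(z).round(3),p.round(4))
E
```

```text
t 14.42 p [ 0.4788 -0.28    0.1284] yaw 64.9 w 0.0649 F [-0.4  0.2 -0.2] q [-43.  28.  83.   0.  70. -17.]
shift [-0.     0.003  0.301] turn [-0.002 -0.001 -0.002]
yellow [317.7  99.2] 133 0.179 [ 0.7515 -0.3237  0.066 ]
yellow [120.8 140.6] 263 0.067 [0.6305 0.1542 0.066 ]
blue [122.6 163.6] 253 0.067 [0.5736 0.1457 0.066 ]
green [466.5 106.8] 278 0.004 [ 0.744  -0.6974  0.066 ]
red [359.6 207. ] 141 0.046 [ 0.4834 -0.4292  0.066 ]
```

Blue is seated at its cell, with its lid at z 0.067. Next, red.

Call:
step_arm(targets=[[[0, 0.002, 0.1], [0, 0, 0]], [[0, 0.002, 0.2], [0, 0, 0]], [[0, 0.002, 0.26], [0, 0, 0]], [[0, 0.002, 0.29], [0, 0, 0]], [[0, 0.002, 0.301], [0, 0, 0]], [[0, 0.002, 0.301], [0, 0, 0]], [[0, 0.002, 0.301], [0, 0, 0]]])

```text
time_s: 15.05
position: [0.4802, -0.2803, 0.04]
tool_rot: [[0.422, 0.906, 0.001], [0.906, -0.422, -0.001], [-0.0, 0.002, -1.0]]
ft_force: [0.1, -0.1, 0.3]
grip_width: 0.0647
gripper_force: 0.0
```

Call:
step_arm(targets=[[[0, 0, 0], [0, 0, 0]], [[0, 0, 0], [0, 0, 0]], [[0, 0, 0], [0, 0, 0]], [[0, 0, 0], [0, 0, 0]], [[0, 0, 0], [0, 0, 0]], [[0, 0, 0], [0, 0, 0]]], jaw=30)

```text
time_s: 15.55
position: [0.4798, -0.2809, 0.0401]
tool_rot: [[0.423, 0.906, 0.002], [0.906, -0.423, -0.001], [-0.001, 0.002, -1.0]]
ft_force: [-0.3, 0.2, 5.9]
grip_width: 0.0409
gripper_force: 29.7
```

Call:
step_arm(targets=[[[0, 0, -0.02], [0, 0, 0]], [[0, 0, -0.06], [0, 0, 0]], [[0, 0, -0.13], [0, 0, 0]], [[0, 0, -0.21], [0, 0, 0]], [[0, 0, -0.28], [0, 0, 0]], [[0, 0, -0.307], [0, 0, 0]], [[0, 0, -0.307], [0, 0, 0]]])

```text
time_s: 16.13
position: [0.48, -0.281, 0.133]
tool_rot: [[0.423, 0.906, 0.003], [0.906, -0.423, -0.003], [-0.001, 0.004, -1.0]]
ft_force: [0.8, 0.3, -0.1]
grip_width: 0.0408
gripper_force: 30.5
```

```bash
python3 go.py .505,-.07,.13,47 .5174,.1362,.13,30
```

```text
t 16.13 p [ 0.48  -0.281  0.133] yaw 65.0 w 0.0408 F [ 0.8  0.3 -0.1] q [-43.  27.  82.   0.  70. -18.]
shift [ 0.673 -0.222  0.009] turn [0.005 0.001 0.399]
shift [ 0.531 -0.439  0.   ] turn [0.    0.    0.378]
```

Call:
step_arm(targets=[[[0.05, -0.017, 0.001], [0, 0, 0.03]], [[0.13, -0.043, 0.001], [0, 0, 0.08]], [[0.22, -0.073, 0.001], [0, 0, 0.13]], [[0.32, -0.106, 0.001], [0, 0, 0.19]], [[0.42, -0.139, 0.001], [0, 0, 0.25]], [[0.52, -0.172, 0.001], [0, 0, 0.31]], [[0.61, -0.201, 0.001], [0, 0, 0.36]], [[0.673, -0.222, 0.001], [0, 0, 0.4]]])

```text
time_s: 16.8
position: [0.5038, -0.0669, 0.1294]
tool_rot: [[0.683, 0.73, -0.003], [0.73, -0.683, 0.001], [-0.001, -0.003, -1.0]]
ft_force: [-0.7, -0.2, 0.2]
grip_width: 0.0407
gripper_force: 30.5
```

Call:
step_arm(targets=[[[0.05, -0.041, 0], [0, 0, 0.03]], [[0.12, -0.099, 0], [0, 0, 0.09]], [[0.2, -0.165, 0], [0, 0, 0.15]], [[0.29, -0.24, 0], [0, 0, 0.21]], [[0.38, -0.314, 0], [0, 0, 0.28]], [[0.46, -0.38, 0], [0, 0, 0.33]], [[0.51, -0.422, 0], [0, 0, 0.37]], [[0.531, -0.439, 0], [0, 0, 0.378]], [[0.531, -0.439, 0], [0, 0, 0.378]], [[0.531, -0.439, 0], [0, 0, 0.378]]])

```text
time_s: 17.63
position: [0.5166, 0.1364, 0.13]
tool_rot: [[0.866, 0.5, -0.001], [0.5, -0.866, -0.0], [-0.001, -0.0, -1.0]]
ft_force: [0.8, -0.2, 0.4]
grip_width: 0.0411
gripper_force: 30.5
```

```bash
python3 go.py .5174,.1362,.06,30 .5174,.1362,.04,30
```

```text
t 17.63 p [0.5166 0.1364 0.13  ] yaw 30.0 w 0.0411 F [ 0.8 -0.2  0.4] q [ 2. 26. 86. -0. 68. 62.]
shift [0.002 0.002 0.233] turn [-0.     0.002  0.001]
shift [0.    0.    0.067] turn [0. 0. 0.]
```

Call:
step_arm(targets=[[[0.001, 0.001, 0.04], [0, 0, 0]], [[0.002, 0.002, 0.1], [0, 0, 0]], [[0.002, 0.002, 0.15], [0, 0, 0]], [[0.002, 0.002, 0.2], [0, 0, 0]], [[0.002, 0.002, 0.232], [0, 0, 0]], [[0.002, 0.002, 0.232], [0, 0, 0]]])

```text
time_s: 18.13
position: [0.5169, 0.1354, 0.0594]
tool_rot: [[0.867, 0.498, -0.004], [0.498, -0.867, -0.0], [-0.004, -0.002, -1.0]]
ft_force: [-0.7, -0.3, -1.2]
grip_width: 0.0408
gripper_force: 30.5
```

Call:
step_arm(targets=[[[0, 0, 0.02], [0, 0, 0]], [[0, 0, 0.04], [0, 0, 0]], [[0, 0, 0.055], [0, 0, 0]], [[0, 0, 0.068], [0, 0, 0]], [[0, 0, 0.073], [0, 0, 0]], [[0, 0, 0.073], [0, 0, 0]]])

```text
time_s: 18.63
position: [0.5183, 0.1369, 0.0402]
tool_rot: [[0.866, 0.5, 0.002], [0.5, -0.866, 0.0], [0.002, 0.001, -1.0]]
ft_force: [-1.8, -0.2, 5.2]
grip_width: 0.0407
gripper_force: 31.0
```

Call:
step_arm(targets=[[[0, 0, 0], [0, 0, 0]], [[0, 0, 0], [0, 0, 0]], [[0, 0, 0], [0, 0, 0]], [[0, 0, 0], [0, 0, 0]], [[0, 0, 0], [0, 0, 0]]], jaw=65)

```text
time_s: 19.05
position: [0.5177, 0.1367, 0.0393]
tool_rot: [[0.866, 0.499, -0.0], [0.499, -0.866, -0.0], [-0.0, -0.0, -1.0]]
ft_force: [-0.6, -0.4, -0.4]
grip_width: 0.0653
gripper_force: 0.0
```

Call:
step_arm(targets=[[[0, 0, -0.03], [0, 0, 0]], [[0, 0, -0.1], [0, 0, 0]], [[0, 0, -0.2], [0, 0, 0]], [[0, 0, -0.29], [0, 0, 0]], [[0, 0, -0.3], [0, 0, 0]], [[0, 0, -0.3], [0, 0, 0]]])

```text
time_s: 19.55
position: [0.5185, 0.1368, 0.1314]
tool_rot: [[0.866, 0.5, 0.004], [0.5, -0.866, 0.0], [0.004, 0.002, -1.0]]
ft_force: [0.4, 0.7, -0.1]
grip_width: 0.0651
gripper_force: 0.0
```

```bash
python3 go.py .5,-.1,.13,48 .48,-.3385,.13,65 .48,-.3385,.038,65
```

```text
t 19.55 p [0.5185 0.1368 0.1314] yaw 30.0 w 0.0651 F [ 0.4  0.7 -0.1] q [ 2. 26. 86. -0. 68. 62.]
shift [-0.448  0.653  0.004] turn [ 0.003 -0.004 -0.401]
shift [-0.635  0.482  0.   ] turn [ 0.     0.    -0.378]
shift [0.    0.    0.307] turn [0. 0. 0.]
```

Call:
step_arm(targets=[[[-0.448, 0.653, 0], [0, 0, -0.401]], [[-0.448, 0.653, 0], [0, 0, -0.401]], [[-0.448, 0.653, 0], [0, 0, -0.401]], [[-0.448, 0.653, 0], [0, 0, -0.401]], [[-0.448, 0.653, 0], [0, 0, -0.401]], [[-0.448, 0.653, 0], [0, 0, -0.401]], [[-0.448, 0.653, 0], [0, 0, -0.401]], [[-0.448, 0.653, 0], [0, 0, -0.401]]])

```text
time_s: 20.22
position: [0.4985, -0.1016, 0.1283]
tool_rot: [[0.672, 0.741, -0.002], [0.741, -0.672, 0.001], [-0.001, -0.002, -1.0]]
ft_force: [-0.0, 0.3, 0.6]
grip_width: 0.0649
gripper_force: 0.0
```

Call:
step_arm(targets=[[[-0.635, 0.482, 0], [0, 0, -0.378]], [[-0.635, 0.482, 0], [0, 0, -0.378]], [[-0.635, 0.482, 0], [0, 0, -0.378]], [[-0.635, 0.482, 0], [0, 0, -0.378]], [[-0.635, 0.482, 0], [0, 0, -0.378]], [[-0.635, 0.482, 0], [0, 0, -0.378]], [[-0.635, 0.482, 0], [0, 0, -0.378]], [[-0.635, 0.482, 0], [0, 0, -0.378]], [[-0.635, 0.482, 0], [0, 0, -0.378]]])

```text
time_s: 20.97
position: [0.4794, -0.3367, 0.1286]
tool_rot: [[0.421, 0.907, -0.001], [0.907, -0.421, 0.002], [0.001, -0.002, -1.0]]
ft_force: [-0.1, 0.9, -0.4]
grip_width: 0.0651
gripper_force: 0.0
```

```bash
python3 go.py .48,-.3385,.038,65;python3 - <<'E'
from m import *
d=snap('top','t3')
for n,c,a,z,p in lids(d,lo=80): 
  if a>100: print(n,c.round(1),a,np.median(z).round(3),p.round(4))
E
```

```text
t 20.97 p [ 0.4794 -0.3367  0.1286] yaw 65.1 w 0.0651 F [-0.1  0.9 -0.4] q [-47.  31.  78.   0.  72. -22.]
shift [-0.005  0.005  0.302] turn [-0.002 -0.001  0.002]
yellow [317.8  99.2] 133 0.178 [ 0.7515 -0.324   0.066 ]
yellow [120.7 140.5] 258 0.066 [0.6307 0.1546 0.066 ]
blue [122.6 163.5] 253 0.067 [0.5737 0.1458 0.066 ]
green [466.5 106.8] 276 0.003 [ 0.7439 -0.6975  0.066 ]
red [127.5 184.6] 161 0.066 [0.5226 0.1303 0.066 ]
```

Red is seated with its lid at z 0.066; the arm partly hides it in this view. Next, green.

Call:
step_arm(targets=[[[-0.004, 0.003, 0.1], [0, 0, 0]], [[-0.004, 0.003, 0.2], [0, 0, 0]], [[-0.004, 0.003, 0.26], [0, 0, 0]], [[-0.004, 0.003, 0.29], [0, 0, 0]], [[-0.004, 0.003, 0.301], [0, 0, 0]], [[-0.004, 0.003, 0.301], [0, 0, 0]], [[-0.004, 0.003, 0.301], [0, 0, 0]]])

```text
time_s: 21.6
position: [0.4802, -0.3399, 0.0402]
tool_rot: [[0.422, 0.907, 0.001], [0.907, -0.422, -0.001], [-0.001, 0.002, -1.0]]
ft_force: [0.5, -0.0, -0.2]
grip_width: 0.0649
gripper_force: 0.0
```

Call:
step_arm(targets=[[[0, 0, 0], [0, 0, 0]], [[0, 0, 0], [0, 0, 0]], [[0, 0, 0], [0, 0, 0]], [[0, 0, 0], [0, 0, 0]], [[0, 0, 0], [0, 0, 0]], [[0, 0, 0], [0, 0, 0]]], jaw=30)

```text
time_s: 22.1
position: [0.4799, -0.3404, 0.0402]
tool_rot: [[0.422, 0.906, 0.001], [0.906, -0.422, -0.002], [-0.001, 0.002, -1.0]]
ft_force: [-0.5, 0.4, 6.5]
grip_width: 0.041
gripper_force: 29.7
```

Call:
step_arm(targets=[[[0, 0, -0.02], [0, 0, 0]], [[0, 0, -0.06], [0, 0, 0]], [[0, 0, -0.13], [0, 0, 0]], [[0, 0, -0.21], [0, 0, 0]], [[0, 0, -0.28], [0, 0, 0]], [[0, 0, -0.307], [0, 0, 0]], [[0, 0, -0.307], [0, 0, 0]]])

```text
time_s: 22.68
position: [0.48, -0.3405, 0.1331]
tool_rot: [[0.422, 0.906, 0.003], [0.906, -0.422, -0.003], [-0.001, 0.004, -1.0]]
ft_force: [0.4, -0.7, -1.0]
grip_width: 0.0409
gripper_force: 30.5
```

```bash
python3 go.py .475,-.11,.13,47 .4603,.1258,.13,30
```

```text
t 22.68 p [ 0.48   -0.3405  0.1331] yaw 65.0 w 0.0409 F [ 0.4 -0.7 -1. ] q [-47.  30.  77.   0.  72. -22.]
shift [ 0.689 -0.34   0.008] turn [0.005 0.001 0.4  ]
shift [ 0.541 -0.572  0.   ] turn [0.    0.    0.378]
```

Call:
step_arm(targets=[[[0.05, -0.025, 0.001], [0, 0, 0.03]], [[0.13, -0.064, 0.001], [0, 0, 0.08]], [[0.22, -0.109, 0.001], [0, 0, 0.13]], [[0.32, -0.158, 0.001], [0, 0, 0.19]], [[0.42, -0.207, 0.001], [0, 0, 0.25]], [[0.52, -0.257, 0.001], [0, 0, 0.31]], [[0.61, -0.301, 0.001], [0, 0, 0.36]], [[0.689, -0.34, 0.001], [0, 0, 0.4]], [[0.689, -0.34, 0.001], [0, 0, 0.4]]])

```text
time_s: 23.43
position: [0.4729, -0.1051, 0.1296]
tool_rot: [[0.68, 0.733, -0.003], [0.733, -0.68, 0.003], [-0.0, -0.004, -1.0]]
ft_force: [-0.5, 0.5, -0.6]
grip_width: 0.0405
gripper_force: 30.5
```

Call:
step_arm(targets=[[[0.05, -0.053, 0], [0, 0, 0.03]], [[0.12, -0.127, 0], [0, 0, 0.09]], [[0.2, -0.211, 0], [0, 0, 0.15]], [[0.28, -0.296, 0], [0, 0, 0.21]], [[0.36, -0.381, 0], [0, 0, 0.26]], [[0.44, -0.465, 0], [0, 0, 0.31]], [[0.5, -0.529, 0], [0, 0, 0.35]], [[0.541, -0.572, 0], [0, 0, 0.378]], [[0.541, -0.572, 0], [0, 0, 0.378]], [[0.541, -0.572, 0], [0, 0, 0.378]]])

```text
time_s: 24.27
position: [0.459, 0.1264, 0.1299]
tool_rot: [[0.865, 0.502, -0.002], [0.502, -0.865, -0.0], [-0.002, -0.001, -1.0]]
ft_force: [0.0, -0.4, -0.5]
grip_width: 0.0408
gripper_force: 30.5
```

```bash
python3 go.py .4603,.1258,.06,30 .4603,.1258,.04,30
```

```text
t 24.27 p [0.459  0.1264 0.1299] yaw 30.1 w 0.0408 F [ 0.  -0.4 -0.5] q [ 1. 21. 95. -0. 64. 61.]
shift [0.003 0.004 0.233] turn [-0.001  0.002  0.003]
shift [0.    0.    0.067] turn [0. 0. 0.]
```

Call:
step_arm(targets=[[[0.001, 0.001, 0.04], [0, 0, 0]], [[0.002, 0.003, 0.1], [0, 0, 0]], [[0.002, 0.003, 0.15], [0, 0, 0]], [[0.002, 0.003, 0.2], [0, 0, 0]], [[0.002, 0.003, 0.232], [0, 0, 0]], [[0.002, 0.003, 0.232], [0, 0, 0]]])

```text
time_s: 24.77
position: [0.4595, 0.1243, 0.0592]
tool_rot: [[0.867, 0.499, -0.004], [0.499, -0.867, -0.0], [-0.004, -0.002, -1.0]]
ft_force: [-0.2, 0.4, -0.2]
grip_width: 0.041
gripper_force: 30.5
```

Call:
step_arm(targets=[[[0, 0, 0.02], [0, 0, 0]], [[0, 0, 0.04], [0, 0, 0]], [[0, 0, 0.055], [0, 0, 0]], [[0, 0, 0.068], [0, 0, 0]], [[0, 0, 0.073], [0, 0, 0]], [[0, 0, 0.073], [0, 0, 0]]])

```text
time_s: 25.27
position: [0.4611, 0.1258, 0.0402]
tool_rot: [[0.866, 0.5, 0.002], [0.5, -0.866, 0.0], [0.002, 0.001, -1.0]]
ft_force: [-1.4, 0.5, 9.2]
grip_width: 0.0408
gripper_force: 31.2
```

Call:
step_arm(targets=[[[0, 0, 0], [0, 0, 0]], [[0, 0, 0], [0, 0, 0]], [[0, 0, 0], [0, 0, 0]], [[0, 0, 0], [0, 0, 0]], [[0, 0, 0], [0, 0, 0]]], jaw=65)

```text
time_s: 25.68
position: [0.4604, 0.1258, 0.0392]
tool_rot: [[0.866, 0.5, -0.0], [0.5, -0.866, 0.0], [-0.0, -0.0, -1.0]]
ft_force: [0.6, 0.5, -0.4]
grip_width: 0.0652
gripper_force: 0.0
```

Call:
step_arm(targets=[[[0, 0, -0.03], [0, 0, 0]], [[0, 0, -0.1], [0, 0, 0]], [[0, 0, -0.2], [0, 0, 0]], [[0, 0, -0.3], [0, 0, 0]], [[0, 0, -0.4], [0, 0, 0]], [[0, 0, -0.4], [0, 0, 0]]])

```text
time_s: 26.18
position: [0.4625, 0.1259, 0.165]
tool_rot: [[0.866, 0.5, 0.01], [0.5, -0.866, 0.0], [0.009, 0.005, -1.0]]
ft_force: [1.3, 0.2, -0.3]
grip_width: 0.0652
gripper_force: 0.0
```

Call:
step_arm(targets=[[[-0.35, 0.75, 0], [0, 0, -0.3]], [[-0.35, 0.75, 0], [0, 0, -0.3]], [[-0.35, 0.75, 0], [0, 0, -0.3]], [[-0.35, 0.75, 0], [0, 0, -0.3]], [[-0.35, 0.75, 0], [0, 0, -0.3]], [[-0.35, 0.75, 0], [0, 0, -0.3]], [[-0.35, 0.75, 0], [0, 0, -0.3]], [[-0.35, 0.75, 0], [0, 0, -0.3]]])

```text
time_s: 26.85
position: [0.4821, -0.1243, 0.1593]
tool_rot: [[0.728, 0.686, 0.0], [0.686, -0.728, -0.0], [-0.0, 0.0, -1.0]]
ft_force: [0.1, 0.8, -1.0]
grip_width: 0.0648
gripper_force: 0.0
```

Call:
step_arm(targets=[[[-0.7, 0.2, 0], [0, 0, -0.3]], [[-0.7, 0.2, 0], [0, 0, -0.3]], [[-0.7, 0.2, 0], [0, 0, -0.3]], [[-0.7, 0.2, 0], [0, 0, -0.3]], [[-0.7, 0.2, 0], [0, 0, -0.3]], [[-0.7, 0.2, 0], [0, 0, -0.3]], [[-0.7, 0.2, 0], [0, 0, -0.3]], [[-0.7, 0.2, 0], [0, 0, -0.3]]])

```text
time_s: 27.52
position: [0.3709, -0.3092, 0.1594]
tool_rot: [[0.545, 0.838, -0.0], [0.838, -0.545, 0.001], [0.001, -0.0, -1.0]]
ft_force: [-0.3, -0.6, -0.1]
grip_width: 0.065
gripper_force: 0.0
```

```bash
python3 go.py;python3 - <<'E'
from m import *
d=snap('top','t4')
for n,c,a,z,p in lids(d,lo=80): 
  if a>100: print(n,c.round(1),a,np.median(z).round(3),p.round(4))
e=snap('scene','s4')
cv2.imwrite('pics/f.png',np.hstack([cv2.resize(d['img'][115:240,95:215,::-1],(400,417)),cv2.resize(e['img'][240:350,70:240,::-1],(400,417))]))
E
```

```text
t 27.52 p [ 0.3709 -0.3092  0.1594] yaw 56.9 w 0.065 F [-0.3 -0.6 -0.1] q [-54.  19.  91.   0.  69. -21.]
yellow [317.8  99.2] 134 0.179 [ 0.7515 -0.3239  0.066 ]
yellow [120.8 140.6] 263 0.066 [0.6305 0.1543 0.066 ]
blue [122.5 163.5] 252 0.067 [0.5739 0.146  0.066 ]
green [466.5 106.8] 276 0.004 [ 0.744  -0.6975  0.066 ]
green [128.4 210.1] 251 0.066 [0.4611 0.1236 0.066 ]
red [125.7 187. ] 267 0.066 [0.5165 0.1342 0.066 ]
red [359.6 207. ] 141 0.046 [ 0.4834 -0.4292  0.066 ]
```

View pics/f.png

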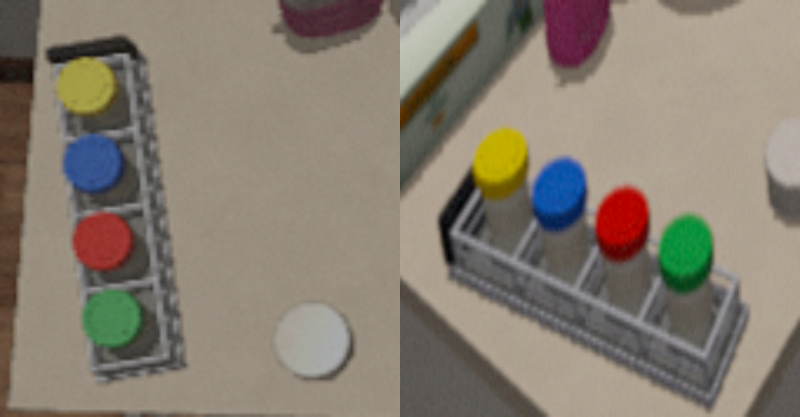

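Both views show yellow, blue, red and green in order from the black plate. In the top crop they sit at (87,85), (93,163), (103,241) and (112,318). Each pot is upright in its own cell with its lid at about 66 mm, and the arm is clear.

```bash
python3 -c "
from rig import close_job
print(close_job())"
```

```text
the job is handed in; nothing more can be done
None
```

I moved all four pots to the wire rack in the same order from the black end (yellow, blue, red, green), each upright and fully down in its cell, and handed the job in at about 28 s.

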